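# Set the air valve and stroke the fret press

## Robot

A 7-joint arm with a two-finger parallel gripper is mounted at the origin on the work surface. World frame = base frame: x ahead of the robot, y to its left, z up, the work surface at z = 0. Lengths are in m, angles in rad, forces in N, time in s.
With the tool pointing down it reaches from about 0.425 to 0.975 m from the base axis. Payload 16.7 kg.
Tool frame: the origin (TCP) lies at the very end of the fingers, on their centre line; the grasp point (between the pads) lies 19 mm behind it; z points along the fingers, y is the direction in which the jaws open and shut (so a half turn about z gives the same grasp; the last joint's range is limited). The gripper opens to 85 mm and grips with 20 to 120 N. Pads are 22 mm wide; open, the fingers measure 114 mm over their backs; the gripper's body (76 mm by 85 mm) begins 54 mm behind the grasp point. The pads swing forward as they close: fully open they stand 13 mm farther back than shut.
Start: joints at [-0.149, 0.426, 0.074, 1.606, -0.034, 1.111, -0.067], TCP at [0.675, -0, 0.231] pointing down, gripper open.
Joint ranges: [-2.85, 2.85], [-0.5, 2.14], [-1.23, 1.37], [0.21, 2.46], [-1.02, 4.16], [0.16, 2.05], [-2.73, 2.73]. Speed limits (rad/s): [1.89, 1.89, 2.39, 2.39, 3.01, 3.01, 3.01].

## Interface

Orientations are given as [roll, pitch, yaw] about the fixed x, y, z axes, in that order (R = Rz(yaw) Ry(pitch) Rx(roll)).
In Python, from cell import sense, capture, close_job gives the robot as it stands.
- The arm moves only by the tool carry_out, never from a script. Its argument "plan" is a list of rows, each a list of 7 numbers: the opening, from 0 (shut) to 1 (fully open), then the shift along the tool's x, y, z in m, then the turn, a rotation vector about the tool's x, y, z in rad. A call has 1 to 12 rows; each row is the pose to reach, as a shift and turn from the pose commanded when the call began, along the tool's axes at that moment; what a row does not reach only later rows make up. A row lasts 1/12 s, in which the tool goes at most 41.7 mm and 7.16 degrees, less where a joint would pass 70% of its speed; a pose out of reach is approached as far as the arm can. A call with a gripper value outside its range is refused whole. The fingers move at their own pace and stop on an object; "newtons" is the grip in N (left out, the last holds). Time passes only in rows, so rows that repeat a pose let the fingers close. It gives the time, the measured TCP pose, the force and the opening at its end, in the units of the state.
- sense(): the state, without advancing time (a new reading comes with each control period).
- capture(name): name is "scene" or "side" or "wrist"; returns a dict with "img" (480x640x3 uint8, red, green, blue), "K" (3x3 intrinsics, pixels), "R" (3x3) and "t" (3): a world point X has camera coordinates R X + t; the wrist camera has in their place "T_tool_cam" (4x4, takes a point from camera to tool coordinates, whose origin is the TCP and whose axes are the flange's). Camera axes: x right, y down, z forward; pixel columns grow to the right and rows downward; lengths in m; the calibration is good to about 2 mm. A picture is of the moment at which its call begins: read the wrist's pose just before it. There is no depth.
- close_job(): hands the job in, once; it reports no verdict.
The state is a dict: "clock": time; "qpos": joint angles; "qvel": joint speeds; "joint_torque": joint torques, N m; "ee_pos": TCP position; "ee_rot": TCP orientation; "ft_force": force on the tool from outside, world axes, zero at the start; "ft_torque": the same for the moment, N m; "finger_gap": finger opening in m.
Only numpy, scipy, OpenCV 4.12 (cv2) and the standard library are available. Lean on these libraries where they do the work, as an engineer would, in place of code of your own. Each camera call takes 0.05 s, during which the arm holds its last target. There are 200 camera calls.

## Task

Clear the glue bottle from under the fret press's lever and stand it upright on the green mat. Then turn the blue air valve until its handle lines up with the yellow set mark, and after that swing the press lever all the way down to its stop, hold it there a moment and let it come all the way back up. Leave the red valve, the fretboard, the sanding block and the tape roll where they are, and do not tip the bottle.

Things in the scene. Friction and masses are not known exactly. Their poses are not given: they have to be found in the camera images.
- glue: loose white glue bottle with an orange band and cap, round, 56 mm in diameter up to 150 mm high, 166 mm high with its 32 mm cap, 0.3 kg, standing under the press lever's handle and in the way of its swing; origin at the centre of its underside, z along its axis
- mat: green mat, 160 x 160 x 3 mm, fixed flat on the table; origin at the centre of its underside, x and y along its edges
- blue_hub (a point): point on the blue handle's turning axis at mid-thickness of the handle. Axes are those of the valve's stand: x level, away from the robot, y level, to the left, z up. The turning axis is tilted: it leans 30 degrees from vertical towards the stand's -x (towards the robot), square to the sloping panel, whose surface lies 55 mm below the handle
- blue_valve: fixed stand: white panel 155 mm square that rises away from the robot at 30 degrees; from the axis it reaches 110 mm up the slope and to the left, 45 mm down the slope and to the right; lower edge 60 mm above the table. Brass valve body on it, 32 mm wide, 70 mm long up the slope, top 18 mm below mid-handle. Origin on the table, 85 mm below where the axis meets the panel
- blue_handle (a joint): angle of the blue handle in rad: 0 when it points left (+y of its stand), growing clockwise seen from the front of the panel, pi/2 when it points up the slope; stiff (0.25 N m), stays where it is left
- blue_tip (a point): free end of the blue handle, on its middle line, 82 mm from the turning axis. The blue sleeve to grip runs from 30 to 82 mm from the axis, 18 mm wide and 13 mm thick. y points out along the handle, z along the turning axis out of the panel
- set_mark (a joint): angle of the yellow set mark of the blue valve in rad, in the same sense and with the same zero as joint blue_handle
- mark_tip (a point): point above the yellow T-shaped mark that lies flat on the blue valve's panel, 100 mm from the turning axis, at mid-handle height; y points from the axis out along the mark. The handle is set right when it points the same way
- red_tip (a point): free end of the red valve's handle; the red valve is the same as the blue one and stands beside it, left or right, its handle pointing left; leave it alone
- lever_pivot (a point): point on the turning axis of the press lever, 165 mm above the table, level with the middle of the grip along the axis. Axes are those of the press: x level, away from the robot, y level, to the left along the turning axis, z up. The green press head, 55 mm wide and up to 218 mm high, stands to the left: its right face 82 mm left of this point
- press_lever (a joint): press lever's angle in rad: 0 at rest (sprung back, arm pointing towards the robot and 55 degrees up), grows as the lever swings down towards the robot, stop at 1.134 (10 degrees below level); takes about 10 N at the grip
- lever_grip (a point): middle of the free part of the lever's black grip, a round bar 24 mm in diameter lying level along the press's y, 170 mm from the turning axis; the free part runs 50 mm left and 52 mm right of this point. The 16 mm lever arm joins the bar 65 mm to the left of it
- press: green fret press, fixed: base 260 x 150 x 30 mm, wooden bed 50 mm high towards the robot, column behind; origin at the centre of its foot (the base reaches 120 mm towards the robot of it), axes as point lever_pivot
- fretboard: dark wooden fretboard 60 x 460 x 8 mm lying across the press bed and a rest 300 mm to the right of it, its top 58 mm above the table; leave in place; origin at the centre of its underside, long along y
- sander: wooden sanding block 120 x 50 x 34 mm lying on the table; leave in place; origin at the centre of its underside
- tape: roll of yellow tape, 90 mm in diameter, 30 mm high, lying flat; leave in place; origin at the centre of its underside

How it is judged:
On the way, in this order (a step that is already met when the one before it is completed fails the run):
1. the glue bottle stands upright on the green mat, let go (x of glue in the frame of mat between -0.055 and 0.055 m and y of glue in the frame of mat between -0.055 and 0.055 m and z of glue in the frame of mat below 0.008 m and angle between glue's own z axis and vertical below 0.1 rad and linear speed of glue below 0.02 m/s and contact force between glue and the fingers below 0.3 N), for 0.2 s.
2. the blue handle points along the yellow set mark (angle between the y axis of blue_tip and the y axis of mark_tip, either way round below 0.09 rad and x of glue in the frame of mat between -0.055 and 0.055 m and y of glue in the frame of mat between -0.055 and 0.055 m and z of glue in the frame of mat below 0.008 m and angle between glue's own z axis and vertical below 0.1 rad and linear speed of glue below 0.02 m/s), for 0.3 s.
3. the press lever is down at its stop (value of joint press_lever above 1.07 rad), for 0.2 s.
4. the press lever is back up (value of joint press_lever below 0.07 rad), for 0.2 s.
At the end, for the whole second after the job is handed in: Bottle upright (0.1 rad), at rest on the mat, within 55 mm of its centre along each edge; blue handle within 0.09 rad of the yellow mark; press lever within 0.07 rad of rest; red handle tip within 12 mm, fretboard 20 mm, sanding block and tape 25 mm of their starts (all of step 2 and velocity of joint blue_handle between -0.05 and 0.05 rad/s and value of joint press_lever below 0.07 rad and distance of red_tip from where it was at the start of the episode below 0.012 m and distance of fretboard from where it was at the start of the episode below 0.02 m and distance of each of sander, tape from where it was at the start of the episode below 0.025 m); the robot touches nothing.
It fails at once if the red valve's handle was moved (distance of red_tip from where it was at the start of the episode above 0.012 m).
It fails at once if the fretboard was pushed out of place (distance of fretboard from where it was at the start of the episode above 0.02 m).
It fails at once if the sanding block was knocked away (distance of sander from where it was at the start of the episode above 0.025 m).
It fails at once if the tape roll was knocked away (distance of tape from where it was at the start of the episode above 0.025 m).
It fails at once if the bottle was tipped (angle between glue's own z axis and vertical above 0.6 rad).
It also fails if it takes over 72 s, if anything falls off the work surface, if the arm or the gripper's body presses on something with over 40 N, if the wrist force passes 120 N, or if a joint passes its speed limit or range.

## Working session

There is one attempt and no reset: what is moved stays moved. The work goes in short steps, Python scripts to look and compute and a tool call to move; the robot and the scene stay as the last step left them, time stands still between calls to the robot, and variables do not carry over. Pictures are saved under pics/ and viewed, about 8 in all and at most 12, crops included, and the job is handed in when it is done.

Besides the shell and the picture viewer there is one more tool, called by a JSON object that holds its "fn" and its "kwargs". carry_out: Moves the arm, as the interface text tells. Its arguments: {"type":"object","properties":{"plan":{"type":"array","items":{"type":"array","items":{"type":"number"}}},"newtons":{"type":"number"}},"required":["plan"]}

```bash
mkdir -p pics; ls; python3 - <<'E'
from cell import sense,capture
import cv2,numpy as np,pickle
s=sense();print({k:np.round(v,3).tolist() for k,v in s.items()})
for n in("scene","side"):
    c=capture(n);pickle.dump(c,open(n+".pkl","wb"));cv2.imwrite(f"pics/{n}0.png",c["img"][:,:,::-1])
    print(n,np.round(c["K"],1).tolist(),np.round(c["R"],3).tolist(),np.round(c["t"],3).tolist())
w=capture("wrist");pickle.dump(w,open("wrist.pkl","wb"));print(np.round(w["K"],1).tolist(),np.round(w["T_tool_cam"],3).tolist())
E
```

```text
pics
{'clock': 0.0, 'qpos': [-0.15, 0.427, 0.074, 1.607, -0.034, 1.111, -0.067], 'qvel': [-0.0, 0.002, 0.002, -0.001, -0.001, 0.001, 0.001], 'joint_torque': [0.001, -94.984, 3.762, -46.352, 0.019, 0.01, 0.0], 'ee_pos': [0.675, -0.0, 0.231], 'ee_rot': [-3.14, 0.0, 1.571], 'ft_force': [0.424, 0.646, 0.01], 'ft_torque': [-0.013, -0.022, -0.002], 'finger_gap': 0.086}
scene [[493.5, 0.0, 319.8], [0.0, 493.5, 231.4], [0.0, 0.0, 1.0]] [[-0.486, 0.874, -0.008], [0.696, 0.381, -0.609], [-0.529, -0.302, -0.793]] [0.253, -0.248, 1.436]
side [[476.3, 0.0, 315.0], [0.0, 476.3, 241.8], [0.0, 0.0, 1.0]] [[0.999, -0.032, 0.018], [-0.004, -0.564, -0.826], [0.036, 0.825, -0.564]] [-0.543, 0.159, 1.035]
[[388.5, 0.0, 319.9], [0.0, 388.5, 243.4], [0.0, 0.0, 1.0]] [[0.0, -0.945, -0.327, 0.084], [1.0, 0.0, -0.0, 0.0], [0.001, -0.327, 0.945, -0.142], [0.0, 0.0, 0.0, 1.0]]
```

View pics/scene0.png

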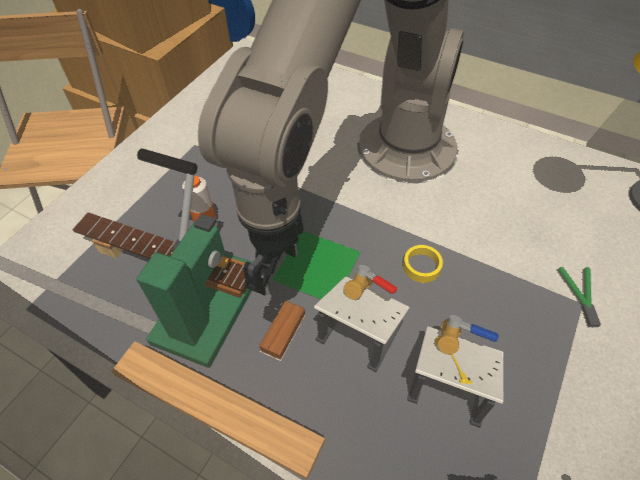

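View pics/side0.png

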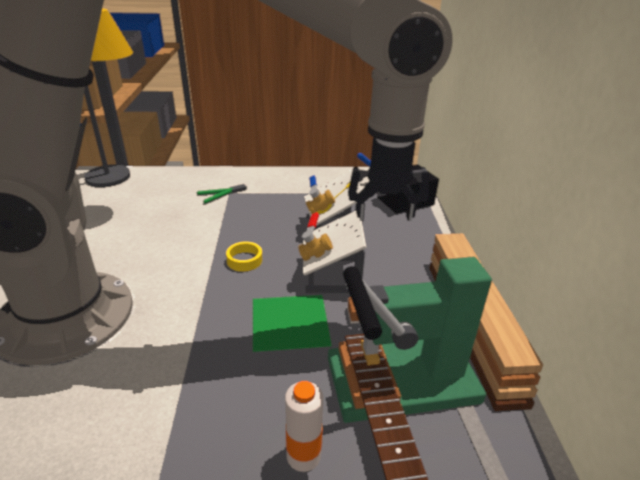

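The scene view shows the press at image left, with its grip around (140–195, 155–168) and the bottle at (197, 190). The mat is around (318, 265), and the blue valve is on the right with its hub near (453, 325) and mark tip near (465, 380). The side view shows the cap at (304, 391) and the grip from (352, 270) to (372, 330).

```bash
cat > h.py <<'E'
import numpy as np,cv2,pickle
def ray(c,p):
    d=np.linalg.inv(c["K"])@[p[0],p[1],1.]; return -c["R"].T@c["t"], c["R"].T@d
def onz(c,p,z):
    o,d=ray(c,p); return o+d*(z-o[2])/d[2]
def onplane(c,p,q,n):
    o,d=ray(c,p); return o+d*((q-o)@n)/(d@n)
def tri(c1,p1,c2,p2):
    o,d=ray(c1,p1);e,f=ray(c2,p2);A=np.array([d,-f]).T
    s=np.linalg.lstsq(A,e-o,rcond=None)[0];a=o+d*s[0];b=e+f*s[1]
    return (a+b)/2,np.linalg.norm(a-b)
def proj(c,X):
    p=c["K"]@(c["R"]@np.asarray(X,float)+c["t"]);return p[:2]/p[2]
def load(n):return pickle.load(open(n+".pkl","rb"))
def blobs(img,lo,hi,amin=30):
    m=cv2.inRange(cv2.cvtColor(img,cv2.COLOR_RGB2HSV),np.array(lo),np.array(hi))
    return [c for c in sorted(cv2.findContours(m,0,1)[0],key=cv2.contourArea,reverse=True) if cv2.contourArea(c)>amin]
E
python3 - <<'E'
from h import *
S,D=load("scene"),load("side")
for n,c in(("scene",S),("side",D)):
    for col,lo,hi in(("blue",(108,120,60),(125,255,255)),("green",(50,120,60),(70,255,255)),("orange",(5,200,120),(14,255,255)),("yellow",(22,160,120),(32,255,255)),("white",(0,0,175),(40,45,255))):
        for b in blobs(c["img"],lo,hi)[:6]:
            r=cv2.minAreaRect(b);print(n,col,cv2.contourArea(b),np.round(cv2.boxPoints(r)).astype(int).tolist(), cv2.approxPolyDP(b,4,True)[:,0].tolist()[:10])
def crop(c,x,y,w,h,W,H):return cv2.resize(c["img"][y:y+h,x:x+w],(W,H),interpolation=cv2.INTER_CUBIC)
a=crop(S,400,300,120,90,400,300);b=crop(S,120,130,120,90,400,300)
e=crop(D,270,250,200,225,400,450)
im=np.zeros((600,800,3),np.uint8);im[:300,:400]=a;im[300:,:400]=b;im[:450,400:]=e
cv2.imwrite("pics/c1.png",im[:,:,::-1])
E
```

```text
scene blue 197.0 [[469, 331], [472, 324], [499, 334], [496, 341]] [[472, 325], [472, 332], [496, 340], [496, 333]]
scene green 3153.0 [[272, 280], [294, 226], [359, 251], [338, 305]] [[303, 232], [297, 256], [288, 255], [273, 279], [320, 298], [348, 275], [359, 252]]
scene green 104.0 [[560, 268], [577, 257], [604, 296], [587, 307]] [[561, 268], [589, 306], [589, 274], [587, 302]]
scene yellow 1081.5 [[404, 245], [441, 245], [441, 282], [404, 282]] [[410, 248], [404, 257], [407, 274], [422, 282], [435, 278], [441, 267], [437, 251], [425, 245]]
scene yellow 55.5 [[445, 359], [452, 354], [471, 382], [464, 387]] [[452, 354], [460, 381], [470, 383]]
scene white 44960.0 [[324, 185], [540, 28], [789, 370], [572, 528]] [[449, 99], [443, 124], [459, 150], [451, 170], [424, 183], [402, 183], [379, 176], [360, 159], [335, 201], [575, 300]]
scene white 13277.0 [[-30, 223], [212, -7], [281, 65], [38, 295]] [[254, 37], [235, 42], [65, 191], [46, 186], [46, 193], [36, 187], [42, 190], [40, 198], [48, 200], [38, 214]]
scene white 3286.5 [[412, 373], [427, 326], [517, 357], [502, 403]] [[427, 327], 
[... 1605 characters left out ...]

side white 14887.5 [[0, 479], [0, 384], [181, 384], [181, 479]] [[181, 385], [135, 394], [73, 385], [45, 395], [0, 397], [0, 479], [158, 479]]
side white 1408.0 [[289, 239], [356, 210], [370, 244], [304, 273]] [[354, 211], [312, 232], [327, 232], [334, 248], [306, 265], [304, 272], [365, 246]]
side white 360.5 [[285, 384], [319, 383], [321, 411], [287, 413]] [[318, 387], [314, 383], [316, 396], [311, 402], [299, 404], [291, 399], [291, 385], [287, 403], [301, 412], [316, 409]]
side white 252.5 [[312, 209], [347, 190], [354, 202], [319, 221]] [[347, 190], [319, 221], [352, 202]]
side white 234.0 [[429, 202], [437, 199], [450, 232], [442, 235]] [[436, 199], [433, 213], [442, 232], [450, 232]]
```

View pics/c1.png

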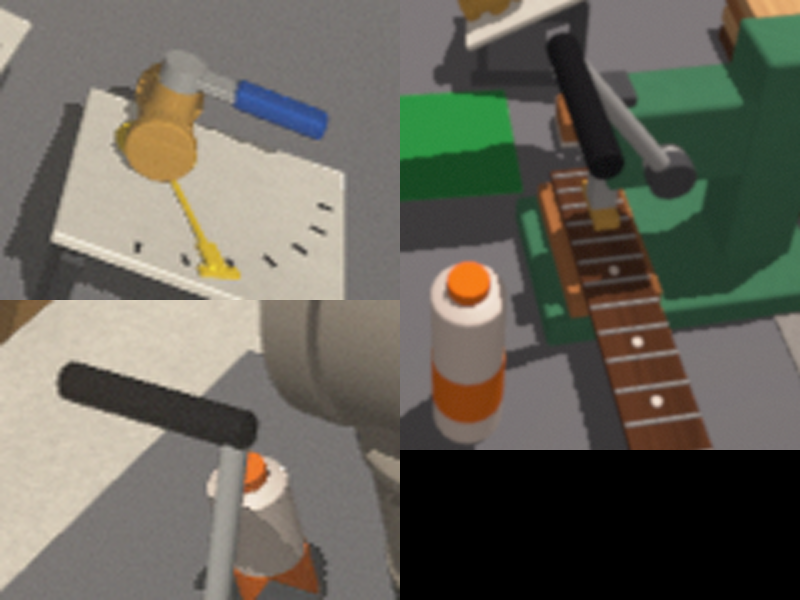

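```bash
python3 - <<'E'
from h import *
np.set_printoptions(precision=4,suppress=True)
S,D=load("scene"),load("side")
print("cap tri",tri(S,(195.6,180.4),D,(304,391)),onz(D,(304,391),.166),onz(S,(195.6,180.4),.166))
# bottle band bottom etc skip
R=tri(S,(141,154.6),D,(372.5,330));L=tri(S,(192.6,168.4),D,(351.5,271.5))
print("grip ends R,L",R,L,np.linalg.norm(R[0]-L[0]))
print("mat side",[onz(D,p,.003)[:2] for p in((321,296),(254,299),(253,349),(330,345))])
print("mat scene corners",[onz(S,p,.003)[:2] for p in((359,251),(338,301))])
for nm,q in(("blue",[(427,327),(502,352),(501,402),(416,371)]),("red",[(347,277),(408,308),(383,343),(314,306)])):
    print(nm,[onz(S,p,z) for p,z in zip(q,(.06,.06,.1375,.1375))])
print("tape",onz(S,(422,264),.03),"side",onz(D,(243.5,256),.015))
E
```

```text
cap tri (array([ 0.512 , -0.3342,  0.1588]), np.float64(0.005427086954653889)) [ 0.5142 -0.3416  0.166 ] [ 0.5138 -0.3282  0.166 ]
grip ends R,L (array([ 0.5991, -0.3614,  0.3041]), np.float64(0.002763967065665425)) (array([ 0.5829, -0.2454,  0.3059]), np.float64(0.00014153367323505462)) 0.11715717143734707
mat side [array([0.5593, 0.0524]), array([0.4062, 0.0438]), array([ 0.4153, -0.1082]), array([ 0.5712, -0.0998])]
mat scene corners [array([0.4038, 0.0446]), array([0.5515, 0.0645])]
blue [array([0.546 , 0.2679, 0.06  ]), array([0.5253, 0.4189, 0.06  ]), array([0.6597, 0.4344, 0.1375]), array([0.6788, 0.2859, 0.1375])]
red [array([0.5174, 0.0677, 0.06  ]), array([0.524 , 0.2163, 0.06  ]), array([0.6582, 0.2119, 0.1375]), array([0.6525, 0.0616, 0.1375])]
tape [0.3843 0.1967 0.03  ] side [0.3694 0.1939 0.015 ]
```

```bash
cat >> h.py <<'E'
from scipy.spatial.transform import Rotation as Ro
np.set_printoptions(precision=4,suppress=True)
def rot(zt,xt):
    z=np.array(zt,float);z/=np.linalg.norm(z);x=np.array(xt,float);x-=z*(x@z);x/=np.linalg.norm(x)
    return np.column_stack([x,np.cross(z,x),z])
def go(pos,R,ref=None):
    """shift and turn from the present pose (or ref=(pos,R))"""
    if ref is None:
        from cell import sense
        s=sense();p0=np.array(s["ee_pos"]);R0=Ro.from_euler("xyz",s["ee_rot"]).as_matrix()
    else:p0,R0=ref
    print(np.round(R0.T@(np.array(pos)-p0),4),np.round(Ro.from_matrix(R0.T@R).as_rotvec(),4))
    return np.array(pos),R
E
python3 - <<'E'
from h import *
S,D=load("scene"),load("side")
for p in((303,470.5),(304,388)):print(onz(D,p,0),onz(D,p,.166))
yw=.133;xs=np.array([np.cos(yw),np.sin(yw),0]);ys=np.array([-xs[1],xs[0],0]);n=-.5*xs+np.array([0,0,.866]);up=np.cross(ys,n)*1
P=np.array([.579,.316,.085]);H=P+.055*n;print("up",up,"hub",H,"proj hub",proj(S,H))
def ang(v):return np.arctan2(v@up,v@ys)
for p in((471,329),(496.5,337),(484,332.5)):
    v=onplane(S,p,H,n)-H;print("handle",np.linalg.norm(v),ang(v))
for p in((453.5,355),(462,377),(465,381)):
    v=onplane(S,p,P+.002*n,n)-P;print("mark",np.linalg.norm(v),ang(v))
psi=-.3;h=np.array([np.cos(psi),np.sin(psi),0]);Z=np.array([0,0,1.])
zt=.5*h-.866*Z;R=rot(zt,-h);g=np.array([.514,-.335,.125])+.019*zt
print("pre");r=go(g-.14*zt,R);print("grasp");go(g,R,r);print(r[0],g)
E
```

```text
[ 0.5131 -0.3635  0.    ] [ 0.5115 -0.4595  0.166 ]
[ 0.5168 -0.2038 -0.    ] [ 0.5143 -0.3364  0.166 ]
up [0.8584 0.1148 0.5   ] hub [0.5517 0.3124 0.1326] proj hub [453.9501 322.3427]
handle 0.033004397475919385 0.11184659353205079
handle 0.08047833507701171 0.02654936715968666
handle 0.05716473834809218 0.014413102539373406
mark 0.031099631889589203 1.0088576633067643
mark 0.09204492207483256 1.1614396959887192
mark 0.10208894549865827 1.1411621459284798
pre
[-0.3171 -0.2184  0.0012] [-0.3332 -0.4512 -1.2398]
grasp
[-0.    0.    0.14] [0. 0. 0.]
[ 0.4562 -0.3171  0.2298] [ 0.5231 -0.3378  0.1085]
```

{"fn": "carry_out", "kwargs": {"plan": [[1, 0, -0.2, 0, -0.333, -0.451, -1.24], [1, 0, -0.2, 0, -0.333, -0.451, -1.24], [1, 0, -0.2, 0, -0.333, -0.451, -1.24], [1, 0, -0.2, 0, -0.333, -0.451, -1.24], [1, -0.1, -0.21, 0, -0.333, -0.451, -1.24], [1, -0.15, -0.21, 0, -0.333, -0.451, -1.24], [1, -0.2, -0.218, 0, -0.333, -0.451, -1.24], [1, -0.25, -0.218, 0, -0.333, -0.451, -1.24], [1, -0.317, -0.218, 0, -0.333, -0.451, -1.24], [1, -0.317, -0.218, 0, -0.333, -0.451, -1.24], [1, -0.317, -0.218, 0, -0.333, -0.451, -1.24], [1, -0.317, -0.218, 0, -0.333, -0.451, -1.24]]}}

```text
clock: 1.15
ee_pos: [0.4638, -0.237, 0.23]
ee_rot: [3.1, 0.473, 2.713]
ft_force: [0.4, 1.2, 0.4]
finger_gap: 0.0852
```

```bash
cat > bt.py <<'E'
from h import *
psi=-.3;h=np.array([np.cos(psi),np.sin(psi),0]);Z=np.array([0,0,1.])
zt=.5*h-.866*Z;R=rot(zt,-h);g=np.array([.514,-.336,.125])+.019*zt
E
python3 -c "
from bt import *
r=go(g-.14*zt,R)
from cell import sense;print(sense()['qpos'])"
```

```text
[-0.0237 -0.0774  0.0092] [-0.0198 -0.0478 -0.1137]
[-0.0477 -0.0745  0.3888  2.3035  0.0569  0.4324  1.4535]
```

{"fn": "carry_out", "kwargs": {"plan": [[1, -0.024, -0.077, 0.009, -0.02, -0.048, -0.114], [1, -0.024, -0.077, 0.009, -0.02, -0.048, -0.114], [1, -0.024, -0.077, 0.009, -0.02, -0.048, -0.114], [1, -0.024, -0.077, 0.009, -0.02, -0.048, -0.114], [1, -0.024, -0.077, 0.009, -0.02, -0.048, -0.114]]}}

```text
clock: 1.57
ee_pos: [0.4563, -0.32, 0.2303]
ee_rot: [-3.139, 0.524, 2.842]
ft_force: [-0.6, 0.9, 0.3]
finger_gap: 0.0853
```

```bash
python3 - <<'E'
from bt import *
from cell import sense,capture
r=go(g-.14*zt,R);go(g,R)
cv2.imwrite("pics/w1.png",capture("wrist")["img"][:,:,::-1])
E
```

```text
[0.0008 0.0017 0.0001] [-0.0023  0.0003  0.0003]
[0.0009 0.0021 0.1401] [-0.0023  0.0003  0.0003]
```

View pics/w1.png

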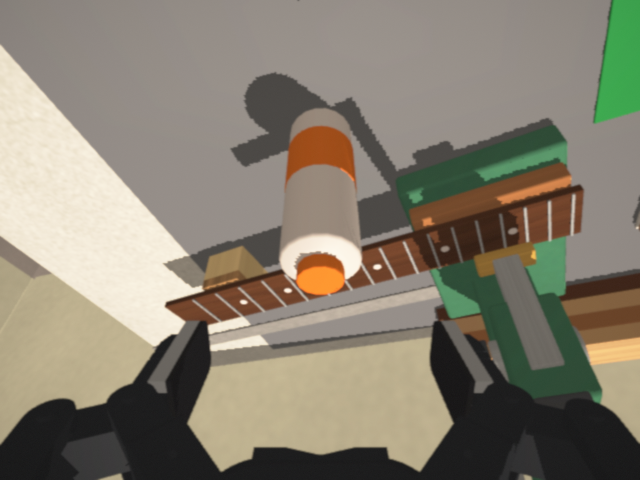

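The bottle is centred between the open fingers (cap at (320, 272)), so I'm going in and gripping.

{"fn": "carry_out", "kwargs": {"plan": [[1, 0, 0.002, 0.03, 0, 0, 0], [1, 0, 0.002, 0.06, 0, 0, 0], [1, 0, 0.002, 0.09, 0, 0, 0], [1, 0, 0.002, 0.115, 0, 0, 0], [1, 0, 0.002, 0.14, 0, 0, 0], [1, 0, 0.002, 0.14, 0, 0, 0], [0, 0, 0.002, 0.14, 0, 0, 0], [0, 0, 0.002, 0.14, 0, 0, 0], [0, 0, 0.002, 0.14, 0, 0, 0], [0, 0, 0.002, 0.14, 0, 0, 0], [0, 0, 0.002, 0.14, 0, 0, 0], [0, 0, 0.002, 0.14, 0, 0, 0]], "newtons": 35}}

```text
clock: 2.62
ee_pos: [0.5299, -0.3281, 0.1126]
ee_rot: [-3.141, 0.516, 2.827]
ft_force: [-0.9, -1.7, 1.6]
finger_gap: 0.057
```

```bash
python3 - <<'E'
from bt import *
from cell import sense
print(sense()["finger_gap"])
s=sense();p=np.array(s["ee_pos"]);print(p)
r=go(p+[-.02,0,.07],R); q=np.array([.488,-.028,.128])+.019*zt
go(q+[0,0,.067],R);go(q,R)
E
```

```text
0.057040929146781424
[ 0.5299 -0.3281  0.1126]
[-0.018  -0.0062 -0.0703] [-0.0081 -0.0078 -0.0128]
[ 0.0747  0.2725 -0.1183] [-0.0081 -0.0078 -0.0128]
[ 0.1077  0.2725 -0.06  ] [-0.0081 -0.0078 -0.0128]
```

{"fn": "carry_out", "kwargs": {"plan": [[0, 0, 0, 0, 0, 0, 0], [0, 0, 0, 0, 0, 0, 0]]}}

```text
clock: 2.78
ee_pos: [0.5301, -0.3283, 0.1125]
ee_rot: [-3.141, 0.516, 2.827]
ft_force: [-1.0, -1.0, 4.8]
finger_gap: 0.0571
```

```bash
python3 - <<'E'
from bt import *
from cell import sense
s=sense();print(s["qpos"],s["qvel"],s["ft_force"],s["ft_torque"],s["ee_pos"])
E
```

```text
[ 0.3244  0.3219  0.2055  2.2181 -1.0205  0.1836  2.7306] [ 0.0062  0.0034 -0.0058 -0.0006 -0.002   0.0016  0.0012] [-1.0266 -0.9677  4.773 ] [-0.2145  0.2404 -0.1019] [ 0.5301 -0.3283  0.1125]
```

{"fn": "carry_out", "kwargs": {"plan": [[0, -0.004, 0, -0.015, 0, 0, 0], [0, -0.009, -0.003, -0.035, 0, 0, 0], [0, -0.018, -0.006, -0.07, 0, 0, 0], [0, -0.018, -0.006, -0.07, 0, 0, 0], [0, -0.018, -0.006, -0.07, 0, 0, 0], [0, -0.018, -0.006, -0.07, 0, 0, 0]]}}

```text
clock: 3.28
ee_pos: [0.5103, -0.3269, 0.1815]
ee_rot: [3.141, 0.515, 2.828]
ft_force: [0.3, 0.5, -4.8]
finger_gap: 0.0563
```

```bash
cat > st.py <<'E'
from bt import *
from cell import sense
s=sense();p=np.array(s["ee_pos"]);print(s["qpos"],s["ft_force"],s["finger_gap"],p,s["ee_rot"])
E
python3 - <<'E'
from st import *
q=np.array([.505,-.035,.128])+.019*zt
go(q+[0,0,.067],R);go(q,R)
E
```

```text
[ 0.0443  0.1874  0.5338  2.2165 -0.699   0.3281  2.421 ] [ 0.2757  0.5381 -4.844 ] 0.056335206635716444 [ 0.5103 -0.3269  0.1815] [3.1412 0.5148 2.8278]
[ 0.076   0.2762 -0.0395] [-0.0064 -0.0088 -0.0119]
[0.1089 0.2761 0.0188] [-0.0064 -0.0088 -0.0119]
```

{"fn": "carry_out", "kwargs": {"plan": [[0, 0.008, 0.03, -0.004, 0, 0, 0], [0, 0.017, 0.06, -0.009, 0, 0, 0], [0, 0.025, 0.09, -0.013, 0, 0, 0], [0, 0.033, 0.12, -0.017, 0, 0, 0], [0, 0.041, 0.15, -0.022, 0, 0, 0], [0, 0.05, 0.18, -0.026, 0, 0, 0], [0, 0.058, 0.21, -0.03, 0, 0, 0], [0, 0.066, 0.24, -0.034, 0, 0, 0], [0, 0.072, 0.26, -0.037, 0, 0, 0], [0, 0.076, 0.276, -0.04, 0, 0, 0], [0, 0.076, 0.276, -0.04, 0, 0, 0], [0, 0.076, 0.276, -0.04, 0, 0, 0]]}}

```text
clock: 4.28
ee_pos: [0.5124, -0.054, 0.1777]
ee_rot: [-3.14, 0.512, 2.826]
ft_force: [0.1, -0.2, -4.5]
finger_gap: 0.0568
```

```bash
python3 - <<'E'
from st import *
from cell import capture
q=np.array([.505,-.035,.128])+.019*zt
go(q,Ro.from_euler("xyz",s["ee_rot"]).as_matrix())
c=capture("side");pickle.dump(c,open("side1.pkl","wb"));cv2.imwrite("pics/s1.png",c["img"][150:480,150:590,::-1])
E
```

```text
[-1.0029 -0.0099  0.8496  2.4086  0.7143  0.3576  0.4757] [ 0.1187 -0.1771 -4.4974] 0.05677572703137597 [ 0.5124 -0.054   0.1777] [-3.14    0.5116  2.8257]
[0.0354 0.016  0.0559] [0. 0. 0.]
```

View pics/s1.png

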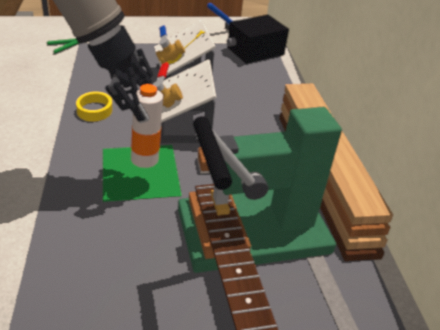

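{"fn": "carry_out", "kwargs": {"plan": [[0, 0.006, 0.006, 0.009, 0, 0, 0], [0, 0.012, 0.012, 0.018, 0, 0, 0], [0, 0.018, 0.016, 0.027, 0, 0, 0], [0, 0.024, 0.016, 0.036, 0, 0, 0], [0, 0.028, 0.016, 0.043, 0, 0, 0], [0, 0.031, 0.016, 0.048, 0, 0, 0], [0, 0.031, 0.016, 0.048, 0, 0, 0], [0, 0.031, 0.016, 0.048, 0, 0, 0]]}}

```text
clock: 5.0
ee_pos: [0.5143, -0.0389, 0.1204]
ee_rot: [-3.14, 0.51, 2.826]
ft_force: [0.1, 0.4, -3.6]
finger_gap: 0.0558
```

```bash
python3 st.py
```

```text
[-0.8218  0.1775  0.6699  2.4477  0.9042  0.1637  0.2019] [ 0.128   0.3944 -3.5611] 0.055764035368025336 [ 0.5143 -0.0389  0.1204] [-3.1398  0.5104  2.8261]
```

{"fn": "carry_out", "kwargs": {"plan": [[0, 0.002, 0, 0.003, 0, 0, 0], [0, 0.003, 0, 0.005, 0, 0, 0], [0, 0.003, 0, 0.005, 0, 0, 0], [0, 0.003, 0, 0.005, 0, 0, 0]]}}

```text
clock: 5.33
ee_pos: [0.5157, -0.0389, 0.1165]
ee_rot: [-3.141, 0.514, 2.825]
ft_force: [-3.6, -4.4, 13.8]
finger_gap: 0.0556
```

```bash
python3 st.py
```

```text
[-0.747   0.1829  0.5868  2.4473  1.0206  0.1654  0.081 ] [-3.5993 -4.3674 13.8217] 0.05557996526244242 [ 0.5157 -0.0389  0.1165] [-3.1412  0.5137  2.8249]
```

{"fn": "carry_out", "kwargs": {"plan": [[1, 0, 0, 0, 0, 0, 0], [1, 0, 0, 0, 0, 0, 0], [1, 0, 0, 0, 0, 0, 0], [1, 0, 0, 0, 0, 0, 0], [1, 0, 0, 0, 0, 0, 0], [1, 0, 0, -0.015, 0, 0, 0], [1, 0, 0, -0.035, 0, 0, 0], [1, 0, 0, -0.06, 0, 0, 0], [1, 0, 0, -0.09, 0, 0, 0], [1, 0, 0, -0.12, 0, 0, 0], [1, 0, 0, -0.12, 0, 0, 0], [1, 0, 0, -0.12, 0, 0, 0]]}}

```text
clock: 6.33
ee_pos: [0.4593, -0.0188, 0.2217]
ee_rot: [3.137, 0.514, 2.825]
ft_force: [-0.0, -0.1, 0.3]
finger_gap: 0.0858
```

```bash
python3 - <<'E'
from st import *
from cell import capture
D=capture("side")
for b in blobs(D["img"],(5,200,120),(14,255,255)):
    x,y,w,h=cv2.boundingRect(b);print(x,y,w,h,onz(D,(x+w/2,y+h/2),.16),"base",onz(D,(x+w/2,y+h),0.03))
E
```

```text
[-0.7604 -0.2073  0.3922  2.4357  0.731   0.6021  0.3444] [-0.0154 -0.0871  0.2533] 0.08575098532368326 [ 0.4593 -0.0188  0.2217] [3.1372 0.5145 2.8255]
283 302 25 21 [ 0.5018 -0.172   0.16  ] base [ 0.5009 -0.0631  0.03  ]
288 259 14 11 [ 0.5006 -0.0348  0.16  ] base [0.4994 0.1157 0.03  ]
```

```bash
cat > bl.py <<'E'
from h import *
yw=.133;xs=np.array([np.cos(yw),np.sin(yw),0]);ys=np.array([-xs[1],xs[0],0]);Z=np.array([0,0,1.])
n=-.5*xs+.866*Z;up=np.cross(ys,n);P=np.array([.579,.316,.085]);H=P+.055*n
def grip(a,r=.058,depth=.013):
    d=np.cos(a)*ys+np.sin(a)*up
    return H+r*d-depth*n, rot(-n,d)
E
python3 - <<'E'
from st import *
import bl
r=go([.45,.12,.33],rot([0,0,-1],bl.ys))
print(bl.grip(.03))
E
```

```text
[-0.7601 -0.2042  0.3928  2.4362  0.7315  0.601   0.344 ] [0.745  0.4001 0.1696] 0.08513566881888147 [ 0.4591 -0.0192  0.2205] [3.1398 0.5131 2.8263]
[-0.0086  0.1297 -0.1206] [0.2893 0.4567 1.0972]
(array([0.552 , 0.3709, 0.1222]), array([[-0.1068,  0.862 ,  0.4956],
       [ 0.9942,  0.0851,  0.0663],
       [ 0.015 ,  0.4998, -0.866 ]]))
```

{"fn": "carry_out", "kwargs": {"plan": [[1, 0, 0, -0.04, 0, 0, 0], [1, 0, 0, -0.08, 0, 0, 0], [1, 0, 0.03, -0.12, 0.29, 0.457, 1.097], [1, -0.009, 0.06, -0.12, 0.29, 0.457, 1.097], [1, -0.009, 0.1, -0.12, 0.29, 0.457, 1.097], [0.6, -0.009, 0.13, -0.12, 0.29, 0.457, 1.097], [0.6, -0.009, 0.13, -0.12, 0.29, 0.457, 1.097], [0.6, -0.009, 0.13, -0.12, 0.29, 0.457, 1.097], [0.6, -0.009, 0.13, -0.12, 0.29, 0.457, 1.097], [0.6, -0.009, 0.13, -0.12, 0.29, 0.457, 1.097], [0.6, -0.009, 0.13, -0.12, 0.29, 0.457, 1.097], [0.6, -0.009, 0.13, -0.12, 0.29, 0.457, 1.097]]}}

```text
clock: 7.38
ee_pos: [0.4516, 0.1194, 0.3272]
ee_rot: [-3.135, 0.001, 1.696]
ft_force: [-0.5, -0.4, -0.3]
finger_gap: 0.0509
```

```bash
python3 - <<'E'
from st import *
import bl
q,Rb=bl.grip(.03)
r=go(q+.12*bl.n,Rb)
print(r[0])
E
```

```text
[-0.7106 -0.0122  0.3142  1.9375  0.0037  1.2222 -0.2729] [-0.5062 -0.3861 -0.2754] 0.05089552178931284 [0.4516 0.1194 0.3272] [-3.1353  0.0015  1.6956]
[0.2366 0.0715 0.1002] [-0.5298  0.0115  0.0217]
[0.4925 0.3629 0.2262]
```

{"fn": "carry_out", "kwargs": {"plan": [[0.6, 0.04, 0.012, 0, -0.53, 0.011, 0.022], [0.6, 0.08, 0.024, 0.01, -0.53, 0.011, 0.022], [0.6, 0.12, 0.036, 0.02, -0.53, 0.011, 0.022], [0.6, 0.16, 0.048, 0.04, -0.53, 0.011, 0.022], [0.6, 0.2, 0.06, 0.07, -0.53, 0.011, 0.022], [0.6, 0.237, 0.072, 0.1, -0.53, 0.011, 0.022], [0.6, 0.237, 0.072, 0.1, -0.53, 0.011, 0.022], [0.6, 0.237, 0.072, 0.1, -0.53, 0.011, 0.022], [0.6, 0.237, 0.072, 0.1, -0.53, 0.011, 0.022]]}}

```text
clock: 8.13
ee_pos: [0.4897, 0.3662, 0.2231]
ee_rot: [2.619, -0.01, 1.688]
ft_force: [-0.5, -1.2, -0.9]
finger_gap: 0.0507
```

```bash
python3 - <<'E'
from st import *
import bl
from cell import capture
q,Rb=bl.grip(.03);go(q+.12*bl.n,Rb);go(q,Rb)
w=capture("wrist")
Rt=Ro.from_euler("xyz",s["ee_rot"]).as_matrix();T=w["T_tool_cam"]
Rwc=Rt@T[:3,:3];twc=Rt@T[:3,3]+p
c=dict(K=w["K"],R=Rwc.T,t=-Rwc.T@twc,img=w["img"]);pickle.dump(c,open("w2.pkl","wb"))
print("hub",proj(c,bl.H),"P",proj(c,bl.P))
for b in blobs(c["img"],(105,120,40),(128,255,255)):
    r=cv2.minAreaRect(b);bp=cv2.boxPoints(r);print("blue",bp)
    vx,vy,x0,y0=cv2.fitLine(b,2,0,.01,.01).ravel()
    m=[onplane(c,(x0+k*vx,y0+k*vy),bl.H+.0065*bl.n,bl.n)-bl.H for k in(-40,40)]
    d=m[1]-m[0];print("dir",np.arctan2(d@bl.up,d@bl.ys),"offset", [ (v@bl.up,v@bl.ys) for v in m])
    print([( (onplane(c,q,bl.H+.0065*bl.n,bl.n)-bl.H)@bl.up,(onplane(c,q,bl.H+.0065*bl.n,bl.n)-bl.H)@bl.ys) for q in bp])
for b in blobs(c["img"],(22,140,100),(32,255,255)):
    print("yel",cv2.contourArea(b),cv2.boxPoints(cv2.minAreaRect(b)))
cv2.imwrite("pics/w2.png",w["img"][:,:,::-1])
E
```

```text
[-0.9361  0.1561 -0.0202  2.1053  0.6847  0.6208 -1.3551] [-0.4767 -1.1901 -0.8605] 0.050677519523116284 [0.4897 0.3662 0.2231] [ 2.6193 -0.0102  1.688 ]
[-0.0035  0.0036 -0.0015] [-0.0013 -0.0009  0.0112]
[-0.0036  0.0038  0.1185] [-0.0013 -0.0009  0.0112]
hub [324.2819 322.2156] P [323.7207 289.091 ]
blue [[313.0594 286.4059]
 [320.2871 214.1287]
 [345.0396 216.6039]
 [337.8119 288.8812]]
dir 0.10130528991973764 offset [(np.float64(0.0009200115831260462), np.float64(0.027769831808108374)), (np.float64(0.006624931759169667), np.float64(0.08389119265714333))]
[(np.float64(-0.007247155763839977), np.float64(0.03176457978140653)), (np.float64(-0.0013811490300792953), np.float64(0.08255290008881201)), (np.float64(0.01446642322714857), np.float64(0.08062845274900086)), (np.float64(0.009646323569133655), np.float64(0.02960204899664714))]
yel 2857.5 [[ -7.0676 376.6523]
 [101.9264 358.8816]
 [108.9939 402.2292]
 [ -0.     420.    ]]
yel 857.5 [[  0. 479.]
 [  0. 437.]
 [ 40. 437.]
 [ 40. 479.]]
yel 622.0 [[351.0001 273.0001]
 [437.4001 229.8   ]
 [448.4001 251.8   ]
 [362.0001 295.0001]]
yel 172.0 [[296. 268.]
 [313. 268.]
 [313. 283.]
 [296. 283.]]
yel 32.0 [[341. 275.]
 [349. 275.]
 [349. 282.]
 [341. 282.]]
```

View pics/w2.png

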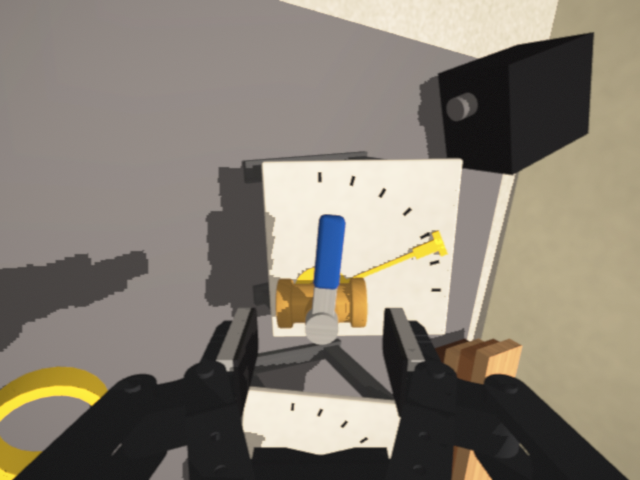

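```bash
python3 - <<'E'
from st import *
import bl
c=load("w2")
for q in((360,276),(415,252.5),(438,243)):
    v=onplane(c,q,bl.P,bl.n)-bl.P;print("mark",np.linalg.norm(v),np.arctan2(v@bl.up,v@bl.ys))
v=[onplane(c,q,bl.P,bl.n) for q in((360,276),(438,243))];d=v[1]-v[0];print("mark dir",np.arctan2(d@bl.up,d@bl.ys))
print("corners",[((onplane(c,q,bl.P,bl.n)-bl.P)@bl.ys,(onplane(c,q,bl.P,bl.n)-bl.P)@bl.up) for q in((262,161),(462,158),(445,335),(272,335))])
q,Rb=bl.grip(.10);a=go(q,Rb);go(q-.07*Rb[:,2],Rb)
E
```

```text
[-0.935   0.1527 -0.0189  2.1061  0.6834  0.6221 -1.3527] [-0.7126  0.4369  0.2666] 0.05118350119614908 [0.4902 0.3644 0.2246] [ 2.6183 -0.0104  1.6862]
mark 0.033108676611346304 1.2096189291544315
mark 0.08281883853517642 1.172045607110913
mark 0.10290524477531787 1.1697841302142986
mark dir 1.1509024726259138
corners [(np.float64(0.10932053885556815), np.float64(-0.045745201972917406)), (np.float64(0.10876839861585243), np.float64(0.10757845052121251)), (np.float64(-0.047290147778329225), np.float64(0.10801313317692529)), (np.float64(-0.044585450268596775), np.float64(-0.047105126079208526))]
[-0.0019  0.0067  0.1197] [-0.0003 -0.0002  0.0796]
[-0.0019  0.0067  0.0497] [-0.0003 -0.0002  0.0796]
```

{"fn": "carry_out", "kwargs": {"plan": [[0.6, 0, 0, -0.02, 0, 0, -1.5], [0.6, 0, 0, -0.02, 0, 0, -1.5], [0.6, 0, 0, -0.02, 0, 0, -1.5], [0.6, 0, 0, -0.02, 0, 0, -1.5], [0.6, 0, 0, -0.02, 0, 0, -1.5], [0.6, 0, 0, -0.02, 0, 0, -1.5], [0.6, 0, 0, -0.02, 0, 0, -1.5], [0.6, 0, 0, -0.02, 0, 0, -1.5], [0.6, 0, 0, -0.02, 0, 0, -1.5], [0.6, 0, 0, -0.02, 0, 0, -1.5], [0.6, 0, 0, -0.02, 0, 0, -1.5], [0.6, 0, 0, -0.02, 0, 0, -1.5]]}}

```text
clock: 9.18
ee_pos: [0.4813, 0.3612, 0.2453]
ee_rot: [3.088, 0.525, -3.112]
ft_force: [-0.1, 0.0, -0.7]
finger_gap: 0.0511
```

{"fn": "carry_out", "kwargs": {"plan": [[0.6, 0, 0, 0.02, 0, 0, -1.56], [0.6, 0, 0, 0.02, 0, 0, -1.56], [0.6, 0, 0, 0.02, 0, 0, -1.56], [0.6, 0, 0, 0.02, 0, 0, -1.56], [0.6, 0, 0, 0.02, 0, 0, -1.56], [0.6, 0, 0, 0.02, 0, 0, -1.56], [0.6, 0, 0, 0.02, 0, 0, -1.56], [0.6, 0, 0, 0.02, 0, 0, -1.56], [0.6, 0, 0, 0.02, 0, 0, -1.56], [0.6, 0, 0, 0.02, 0, 0, -1.56], [0.6, 0, 0, 0.02, 0, 0, -1.56], [0.6, 0, 0, 0.02, 0, 0, -1.56]]}}

```text
clock: 10.18
ee_pos: [0.4913, 0.3626, 0.228]
ee_rot: [-2.62, 0.082, -1.576]
ft_force: [-0.0, 0.5, -0.2]
finger_gap: 0.0514
```

```bash
cat >> bl.py <<'E'
def grip2(a,**k):
    q,R=grip(a,**k);return q,R@np.diag([-1.,-1,1])
E
python3 - <<'E'
from st import *
import bl
q,Rb=bl.grip2(.10);a=go(q,Rb);go(q-.07*Rb[:,2],Rb)
E
```

```text
[-0.7134  0.158  -0.2574  2.0946  0.7345  0.6507  1.6129] [-0.0464  0.5084 -0.1835] 0.051418166660258786 [0.4913 0.3626 0.228 ] [-2.6204  0.0816 -1.5757]
[-0.0003 -0.0038  0.1223] [-0.0032  0.002  -0.0601]
[-0.0005 -0.0041  0.0523] [-0.0032  0.002  -0.0601]
```

Now descend onto the sleeve, open about 50 mm.

{"fn": "carry_out", "kwargs": {"plan": [[0.6, 0, -0.004, 0.03, 0, 0, -0.06], [0.6, 0, -0.004, 0.06, 0, 0, -0.06], [0.6, 0, -0.004, 0.08, 0, 0, -0.06], [0.6, 0, -0.004, 0.1, 0, 0, -0.06], [0.6, 0, -0.004, 0.115, 0, 0, -0.06], [0.6, 0, -0.004, 0.122, 0, 0, -0.06], [0.6, 0, -0.004, 0.122, 0, 0, -0.06], [0.6, 0, -0.004, 0.122, 0, 0, -0.06]]}}

```text
clock: 10.85
ee_pos: [0.5551, 0.3717, 0.1251]
ee_rot: [-2.617, 0.055, -1.528]
ft_force: [0.2, 0.9, -0.4]
finger_gap: 0.0513
```

```bash
python3 - <<'E'
from st import *
import bl
q,Rb=bl.grip2(.10);a=go(q,Rb)
E
```

```text
[-0.7263  0.3791 -0.1573  2.0726  0.9926  0.4804  1.4573] [ 0.1625  0.8703 -0.3694] 0.0513343492144344 [0.5551 0.3717 0.1251] [-2.6169  0.055  -1.5281]
[0.0007 0.     0.0009] [-0.0034  0.0026 -0.0057]
```

{"fn": "carry_out", "kwargs": {"plan": [[0, 0, 0, 0, 0, 0, 0], [0, 0, 0, 0, 0, 0, 0], [0, 0, 0, 0, 0, 0, 0], [0, 0, 0, 0, 0, 0, 0], [0, 0, 0, 0, 0, 0, 0], [0, 0, 0, 0, 0, 0, 0]], "newtons": 50}}

```text
clock: 11.35
ee_pos: [0.5544, 0.3728, 0.1259]
ee_rot: [-2.616, 0.057, -1.527]
ft_force: [-8.3, -1.1, 7.9]
finger_gap: 0.0169
```

```bash
python3 - <<'E'
from st import *
for t in np.arange(.1,1.11,.1):print(round(t,2),np.round([.058*(1-np.cos(t)),-.058*np.sin(t)],4))
E
```

```text
[-0.7271  0.3776 -0.1584  2.0728  0.9928  0.4804  1.4561] [-8.2538 -1.1439  7.8833] 0.0169167244879413 [0.5544 0.3728 0.1259] [-2.6161  0.0567 -1.5272]
0.1 [ 0.0003 -0.0058]
0.2 [ 0.0012 -0.0115]
0.3 [ 0.0026 -0.0171]
0.4 [ 0.0046 -0.0226]
0.5 [ 0.0071 -0.0278]
0.6 [ 0.0101 -0.0327]
0.7 [ 0.0136 -0.0374]
0.8 [ 0.0176 -0.0416]
0.9 [ 0.0219 -0.0454]
1.0 [ 0.0267 -0.0488]
1.1 [ 0.0317 -0.0517]
```

{"fn": "carry_out", "kwargs": {"plan": [[0, 0.0003, -0.0058, 0, 0, 0, 0.1], [0, 0.0012, -0.0115, 0, 0, 0, 0.2], [0, 0.0026, -0.0171, 0, 0, 0, 0.3], [0, 0.0046, -0.0226, 0, 0, 0, 0.4], [0, 0.0071, -0.0278, 0, 0, 0, 0.5], [0, 0.0101, -0.0327, 0, 0, 0, 0.6], [0, 0.0136, -0.0374, 0, 0, 0, 0.7], [0, 0.0176, -0.0416, 0, 0, 0, 0.8], [0, 0.0219, -0.0454, 0, 0, 0, 0.9], [0, 0.0267, -0.0488, 0, 0, 0, 1.0], [0, 0.0297, -0.0507, 0, 0, 0, 1.06], [0, 0.0297, -0.0507, 0, 0, 0, 1.06]]}}

```text
clock: 12.35
ee_pos: [0.6011, 0.3414, 0.1503]
ee_rot: [-2.919, 0.484, -2.553]
ft_force: [-3.1, -8.6, 11.2]
finger_gap: 0.0171
```

```bash
cat > look.py <<'E'
import bl
from h import *
from cell import sense,capture
def blue():
    S=capture("scene");pickle.dump(S,open("sc.pkl","wb"))
    for b in blobs(S["img"],(108,120,60),(125,255,255),20)[:1]:
        r=cv2.minAreaRect(b);bp=cv2.boxPoints(r)
        vx,vy,x0,y0=cv2.fitLine(b,2,0,.01,.01).ravel()
        m=[onplane(S,(x0+k*vx,y0+k*vy),bl.H+.005*bl.n,bl.n)-bl.H for k in(-12,0,12)]
        d=m[2]-m[0];print("dir",np.arctan2(d@bl.up,d@bl.ys),[(np.linalg.norm(v),np.arctan2(v@bl.up,v@bl.ys)) for v in m])
E
python3 - <<'E'
from st import *
from look import *
d=-Ro.from_euler("xyz",s["ee_rot"]).as_matrix()[:,0]
print("tool angle",np.arctan2(d@bl.up,d@bl.ys));v=p-bl.H;print("tcp about hub",np.arctan2(v@bl.up,v@bl.ys),np.hypot(v@bl.up,v@bl.ys))
blue()
E
```

```text
[-0.7598  0.3582  0.0048  2.0303  0.7874  0.4247  0.6746] [-3.1405 -8.6253 11.1757] 0.017138537395147414 [0.6011 0.3414 0.1503] [-2.9188  0.4843 -2.5533]
tool angle 1.1710999658837917
tcp about hub 1.1834188520859554 0.05896286247210578
dir 1.447940305928218 [(np.float64(0.03525530957564166), np.float64(0.8496710091359784)), (np.float64(0.07026735387129088), np.float64(1.163690016813916)), (np.float64(0.1048726709821044), np.float64(1.2591835596584684))]
```

{"fn": "carry_out", "kwargs": {"plan": [[0, 0.0, 0.0, 0, 0, 0, 0], [0.6, 0, 0, 0, 0, 0, 0], [0.6, 0, 0, 0, 0, 0, 0], [0.6, 0, 0, 0, 0, 0, 0], [0.6, 0, 0, -0.02, 0, 0, 0], [0.6, 0, 0, -0.05, 0, 0, 0], [0.6, 0, 0, -0.08, 0, 0, 0], [0.6, 0, 0, -0.11, 0, 0, 0], [0.6, 0, 0, -0.14, 0, 0, 0], [0.6, 0, 0, -0.14, 0, 0, 0], [0.6, 0, 0, -0.14, 0, 0, 0], [0.6, 0, 0, -0.14, 0, 0, 0]]}}

```text
clock: 13.4
ee_pos: [0.5303, 0.3334, 0.2696]
ee_rot: [-2.918, 0.482, -2.547]
ft_force: [-0.5, -0.2, -0.8]
finger_gap: 0.0515
```

```bash
python3 - <<'E'
from st import *
from look import *
w=capture("wrist")
Rt=Ro.from_euler("xyz",s["ee_rot"]).as_matrix();T=w["T_tool_cam"]
Rwc=Rt@T[:3,:3];twc=Rt@T[:3,3]+p
c=dict(K=w["K"],R=Rwc.T,t=-Rwc.T@twc,img=w["img"])
def st(pt,h):
    v=onplane(c,pt,bl.P+h*bl.n,bl.n)-bl.P;return v@bl.ys,v@bl.up
for nm,lo,hi,h in(("blue",(105,120,40),(128,255,255),.0615),("yel",(22,140,100),(32,255,255),0.002)):
    for b in blobs(c["img"],lo,hi,60)[:4]:
        vx,vy,x0,y0=cv2.fitLine(b,2,0,.01,.01).ravel()
        a,e=np.array(st((x0-30*vx,y0-30*vy),h)),np.array(st((x0+30*vx,y0+30*vy),h));d=e-a
        print(nm,cv2.contourArea(b),cv2.boundingRect(b),"dir",np.arctan2(d[1],d[0]),a,e)
cv2.imwrite("pics/w3.png",w["img"][:,:,::-1])
blue()
E
```

```text
[-0.7498  0.1121 -0.1017  2.0426  0.5882  0.6565  0.8496] [-0.5036 -0.1955 -0.7687] 0.05146256774026441 [0.5303 0.3334 0.2696] [-2.9183  0.4823 -2.547 ]
blue 1442.5 (306, 192, 24, 68) dir 1.160321775516405 [0.0113 0.028 ] [0.0289 0.0686]
blue 531.0 (448, 326, 46, 34) dir 0.17840335921725123 [0.1428 0.0839] [0.1947 0.0933]
yel 244.0 (289, 112, 18, 39) dir -1.5682032382580922 [-0.0203  0.0217] [-0.0202 -0.025 ]
yel 161.0 (331, 131, 17, 35) dir -1.5794628821905778 [0.0186 0.021 ] [ 0.0182 -0.0264]
yel 95.0 (308, 259, 24, 7) dir -0.44910324466174223 [0.0179 0.107 ] [0.0663 0.0837]
dir 1.1533710414011054 [(np.float64(0.028159965983400443), np.float64(1.2293103495995805)), (np.float64(0.05923041947521412), np.float64(1.189001807749199)), (np.float64(0.08862170940662042), np.float64(1.1771349656271155))]
```

View pics/w3.png

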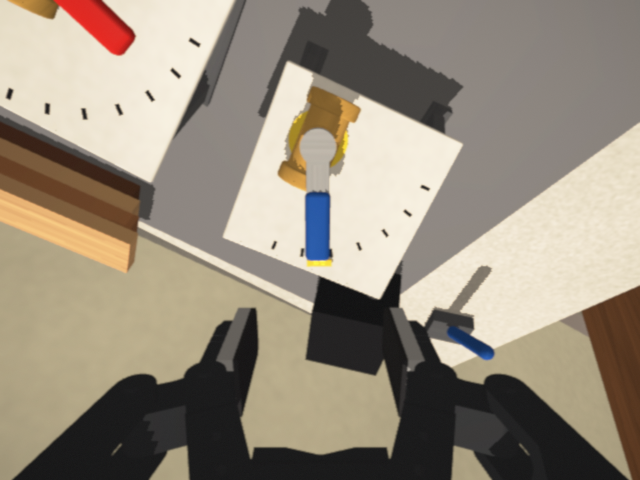

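```bash
cat > lv.py <<'E'
from h import *
yw=.138;xp=np.array([np.cos(yw),np.sin(yw),0]);yp=np.array([-xp[1],xp[0],0])
G=np.array([.592,-.312,.304]);RL=rot([0,0,-1],yp)
E
python3 - <<'E'
from st import *
import lv
a=go(p-.08*Ro.from_euler("xyz",s["ee_rot"]).as_matrix()[:,2],Ro.from_euler("xyz",s["ee_rot"]).as_matrix())
print("mid");m=go([.48,.15,.38],lv.RL)
print("next");go([.592,-.312,.40],lv.RL,m)
E
```

```text
[-0.7496  0.1136 -0.1014  2.0427  0.5882  0.6567  0.8497] [-0.3362 -0.1431 -0.8205] 0.050894916475812 [0.5304 0.3331 0.2686] [-2.9179  0.4806 -2.5472]
[ 0.   -0.   -0.08] [0. 0. 0.]
mid
[ 0.0764 -0.1571 -0.134 ] [0.3419 0.5176 1.9196]
next
[-0.473   0.0474 -0.02  ] [0. 0. 0.]
```

{"fn": "carry_out", "kwargs": {"plan": [[1, 0, 0, -0.04, 0, 0, 0], [1, 0, 0, -0.08, 0, 0, 0], [1, 0.03, -0.06, -0.12, 0.342, 0.518, 1.92], [1, 0.05, -0.1, -0.13, 0.342, 0.518, 1.92], [1, 0.076, -0.157, -0.134, 0.342, 0.518, 1.92], [1, 0.076, -0.157, -0.134, 0.342, 0.518, 1.92], [1, 0.076, -0.157, -0.134, 0.342, 0.518, 1.92], [1, 0.076, -0.157, -0.134, 0.342, 0.518, 1.92], [1, 0.076, -0.157, -0.134, 0.342, 0.518, 1.92], [1, 0.076, -0.157, -0.134, 0.342, 0.518, 1.92], [1, 0.076, -0.157, -0.134, 0.342, 0.518, 1.92], [1, 0.076, -0.157, -0.134, 0.342, 0.518, 1.92]]}}

```text
clock: 14.5
ee_pos: [0.4803, 0.1506, 0.38]
ee_rot: [3.091, 0.223, 2.431]
ft_force: [-0.0, -0.6, -0.1]
finger_gap: 0.0856
```

```bash
python3 - <<'E'
from st import *
import lv
go([.48,.15,.38],lv.RL)
print("next");go([.592,-.312,.40],lv.RL)
E
```

```text
[-0.568  -0.052   0.0006  1.8833  0.2128  1.2038  0.2323] [-0.0132 -0.6284 -0.0549] 0.08561226738261232 [0.4803 0.1506 0.38  ] [3.0914 0.2231 2.4309]
[-0.0001 -0.0006 -0.    ] [0.1284 0.1953 0.7244]
next
[-0.3813 -0.2807  0.052 ] [0.1284 0.1953 0.7244]
```

{"fn": "carry_out", "kwargs": {"plan": [[1, -0.035, -0.026, 0, 0.128, 0.195, 0.724], [1, -0.07, -0.052, 0, 0.128, 0.195, 0.724], [1, -0.105, -0.077, 0, 0.128, 0.195, 0.724], [1, -0.14, -0.103, 0, 0.128, 0.195, 0.724], [1, -0.175, -0.129, 0.01, 0.128, 0.195, 0.724], [1, -0.21, -0.155, 0.02, 0.128, 0.195, 0.724], [1, -0.245, -0.18, 0.03, 0.128, 0.195, 0.724], [1, -0.28, -0.206, 0.04, 0.128, 0.195, 0.724], [1, -0.315, -0.232, 0.045, 0.128, 0.195, 0.724], [1, -0.35, -0.258, 0.05, 0.128, 0.195, 0.724], [1, -0.381, -0.281, 0.052, 0.128, 0.195, 0.724], [1, -0.381, -0.281, 0.052, 0.128, 0.195, 0.724]]}}

```text
clock: 15.5
ee_pos: [0.5937, -0.3169, 0.3995]
ee_rot: [-3.141, 0.002, 1.711]
ft_force: [-0.2, -0.9, -0.4]
finger_gap: 0.0854
```

```bash
python3 - <<'E'
from st import *
import lv
from cell import capture
go([.592,-.312,.40],lv.RL)
w=capture("wrist")
Rt=Ro.from_euler("xyz",s["ee_rot"]).as_matrix();T=w["T_tool_cam"]
Rwc=Rt@T[:3,:3];twc=Rt@T[:3,3]+p
c=dict(K=w["K"],R=Rwc.T,t=-Rwc.T@twc,img=w["img"]);pickle.dump(c,open("w4.pkl","wb"))
print("G px",proj(c,lv.G),"R end",proj(c,lv.G-.052*lv.yp),"L",proj(c,lv.G+.05*lv.yp))
cv2.imwrite("pics/w4.png",w["img"][:,:,::-1])
E
```

```text
[ 0.0507  0.3527  0.4819  1.4019 -0.1605  1.4252  0.6708] [-0.214  -0.8547 -0.4286] 0.08540421738415649 [ 0.5937 -0.3169  0.3995] [-3.1413  0.0022  1.7112]
[ 0.0051 -0.001  -0.0006] [-0.0003  0.0022  0.0024]
G px [318.1288 238.9604] R end [318.0491 310.5416] L [318.2164 160.2749]
```

View pics/w4.png

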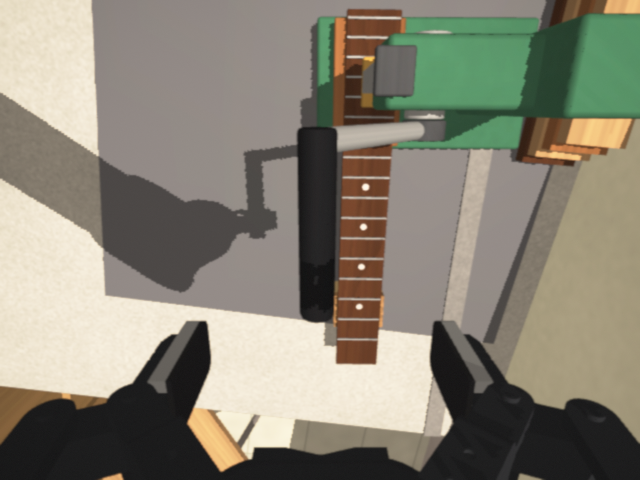

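{"fn": "carry_out", "kwargs": {"plan": [[1, 0, -0.001, 0.03, 0, 0, 0], [1, 0, -0.001, 0.06, 0, 0, 0], [1, 0, -0.001, 0.09, 0, 0, 0], [1, 0, -0.001, 0.116, 0, 0, 0], [1, 0, -0.001, 0.116, 0, 0, 0], [0, 0, -0.001, 0.116, 0, 0, 0], [0, 0, -0.001, 0.116, 0, 0, 0], [0, 0, -0.001, 0.116, 0, 0, 0], [0, 0, -0.001, 0.116, 0, 0, 0], [0, 0, -0.001, 0.116, 0, 0, 0], [0, 0, -0.001, 0.116, 0, 0, 0], [0, 0, -0.001, 0.116, 0, 0, 0]], "newtons": 35}}

```text
clock: 16.55
ee_pos: [0.5913, -0.3123, 0.2867]
ee_rot: [3.141, -0.0, 1.714]
ft_force: [-19.4, 4.7, 15.9]
finger_gap: 0.0228
```

```bash
python3 - <<'E'
from st import *
for t in list(np.arange(.1,1.11,.1))+[1.134,1.15]:print(round(t,3),np.round([-.17*(np.cos(.96-t)-np.cos(.96)),-.17*(np.sin(.96-t)-np.sin(.96))],3))
E
```

```text
[ 0.0562  0.3996  0.4583  1.5762 -0.1859  1.2087  0.692 ] [-19.3587   4.6543  15.857 ] 0.02276019611569368 [ 0.5913 -0.3123  0.2867] [ 3.1409 -0.0004  1.7136]
0.1 [-0.013  0.01 ]
0.2 [-0.026  0.022]
0.3 [-0.037  0.035]
0.4 [-0.047  0.049]
0.5 [-0.055  0.064]
0.6 [-0.062  0.079]
0.7 [-0.067  0.096]
0.8 [-0.07   0.112]
0.9 [-0.072  0.129]
1.0 [-0.072  0.146]
1.1 [-0.071  0.163]
1.134 [-0.07   0.169]
1.15 [-0.069  0.171]
```

{"fn": "carry_out", "kwargs": {"plan": [[0, 0, -0.006, 0.005, 0, 0, 0], [0, 0, -0.013, 0.01, 0, 0, 0], [0, 0, -0.026, 0.022, 0, 0, 0], [0, 0, -0.037, 0.035, 0, 0, 0], [0, 0, -0.047, 0.049, 0, 0, 0], [0, 0, -0.055, 0.064, 0, 0, 0], [0, 0, -0.062, 0.079, 0, 0, 0], [0, 0, -0.067, 0.096, 0, 0, 0], [0, 0, -0.07, 0.112, 0, 0, 0], [0, 0, -0.072, 0.129, 0, 0, 0], [0, 0, -0.072, 0.146, 0, 0, 0], [0, 0, -0.072, 0.146, 0, 0, 0]]}}

```text
clock: 17.55
ee_pos: [0.5192, -0.3222, 0.1368]
ee_rot: [-3.139, -0.002, 1.713]
ft_force: [-20.1, 2.3, 9.0]
finger_gap: 0.0231
```

```bash
python3 st.py
```

```text
[ 0.1224  0.4511  0.4263  1.8566 -0.2349  0.8863  0.8037] [-20.0926   2.2935   9.0069] 0.02313472365673159 [ 0.5192 -0.3222  0.1368] [-3.1393 -0.0018  1.7134]
```

{"fn": "carry_out", "kwargs": {"plan": [[0, 0, 0.001, 0.008, 0, 0, 0], [0, 0, 0.002, 0.015, 0, 0, 0], [0, 0, 0.002, 0.021, 0, 0, 0], [0, 0, 0.003, 0.025, 0, 0, 0], [0, 0, 0.003, 0.025, 0, 0, 0], [0, 0, 0.003, 0.025, 0, 0, 0], [0, 0, 0.003, 0.025, 0, 0, 0], [0, 0, 0.003, 0.025, 0, 0, 0]]}}

```text
clock: 18.22
ee_pos: [0.5205, -0.322, 0.1132]
ee_rot: [-3.137, -0.003, 1.712]
ft_force: [-29.7, 2.0, 6.2]
finger_gap: 0.0228
```

```bash
python3 - <<'E'
from st import *
from look import *
c=capture("side");cv2.imwrite("pics/s2.png",c["img"][:,:,::-1])
E
```

```text
[ 0.1324  0.4836  0.4141  1.8678 -0.252   0.847   0.815 ] [-29.7258   2.0196   6.1899] 0.022840778675361783 [ 0.5205 -0.322   0.1132] [-3.1372 -0.003   1.7124]
```

View pics/s2.png

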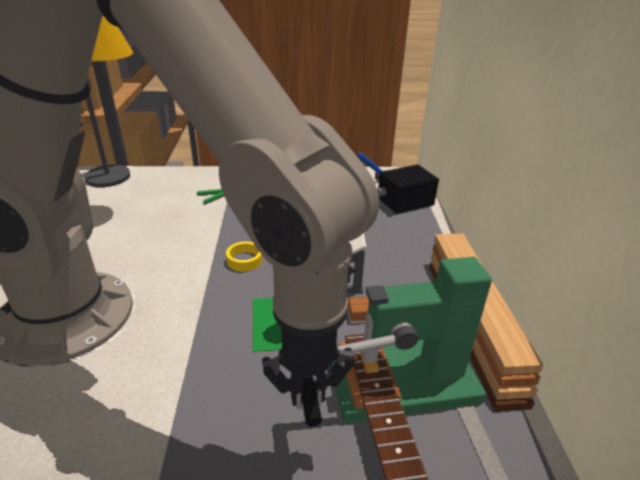

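{"fn": "carry_out", "kwargs": {"plan": [[0, 0, -0.003, 0.004, 0, 0, 0], [0, 0, -0.003, 0.008, 0, 0, 0], [0, 0, -0.003, 0.008, 0, 0, 0], [0, 0, -0.003, 0.008, 0, 0, 0], [0, 0, -0.003, 0.008, 0, 0, 0]]}}

```text
clock: 18.68
ee_pos: [0.5215, -0.3218, 0.1064]
ee_rot: [3.14, -0.001, 1.715]
ft_force: [-11.3, 3.6, 7.5]
finger_gap: 0.0229
```

```bash
python3 st.py
```

```text
[ 0.1368  0.4903  0.4082  1.8748 -0.2589  0.8276  0.8223] [-11.256    3.5664   7.5039] 0.022888075172534706 [ 0.5215 -0.3218  0.1064] [ 3.1402 -0.001   1.7146]
```

```bash
python3 - <<'E'
import lv
from h import *
from cell import capture
D=capture("side");im=D["img"]
cv2.imwrite("pics/s3.png",cv2.resize(im[280:440,240:440],(800,640)[:2],interpolation=cv2.INTER_CUBIC)[:600,:,::-1])
q=lv.G+.065*lv.yp;piv=lv.G+.0975*lv.xp;piv[2]=.165;piv2=piv+.065*lv.yp
print("pivot px",proj(D,piv2))
for a in(0,5,10,14):
    t=np.radians(a);print(a,proj(D,piv2+.1*(-np.cos(t)*lv.xp-np.sin(t)*np.array([0,0,1]))),proj(D,piv2+.14*(-np.cos(t)*lv.xp-np.sin(t)*np.array([0,0,1]))))
E
```

```text
pivot px [404.9685 335.5124]
0 [344.886 342.448] [320.1842 345.2995]
5 [344.8296 346.2627] [320.331  350.6421]
10 [345.2346 349.9454] [321.1251 355.7708]
14 [345.8827 352.7789] [322.2105 359.6966]
```

View pics/s3.png

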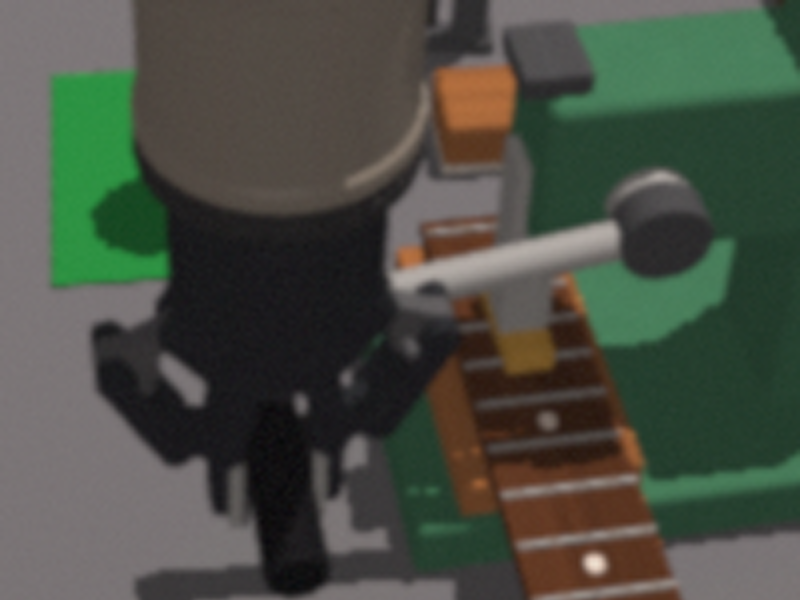

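```bash
python3 - <<'E'
import lv
from h import *
from cell import capture
D=load("side")
for off in(-.052,-.058):
    e=lv.G+off*lv.yp;piv=lv.G+.0975*lv.xp;piv[2]=.165;pe=piv+off*lv.yp
    for pt,n in(((314.3,423.8),"now"),((372.5,330),"rest")):
        X=onplane(D,pt,e,lv.yp);v=X-pe;print(n,X,np.degrees(np.arctan2(v[2],-v@lv.xp)),np.hypot(v[2],v@lv.xp))
E
```

```text
now [ 0.5285 -0.3733  0.1348] -10.155575554374991 0.17155216224890066
rest [ 0.5972 -0.3638  0.3073] 55.049229980660094 0.17360822091502026
now [ 0.5281 -0.3794  0.1436] -7.188831945028596 0.171384430678625
rest [ 0.5959 -0.37    0.3135] 55.60803832402632 0.17998463064951684
```

{"fn": "carry_out", "kwargs": {"plan": [[0, 0, -0.001, -0.006, 0, 0, 0], [0, 0, -0.002, -0.023, 0, 0, 0], [0, 0, -0.002, -0.04, 0, 0, 0], [0, 0, 0, -0.057, 0, 0, 0], [0, 0, 0.003, -0.073, 0, 0, 0], [0, 0, 0.008, -0.09, 0, 0, 0], [0, 0, 0.015, -0.105, 0, 0, 0], [0, 0, 0.023, -0.12, 0, 0, 0], [0, 0, 0.033, -0.134, 0, 0, 0], [0, 0, 0.044, -0.147, 0, 0, 0], [0, 0, 0.057, -0.159, 0, 0, 0], [0, 0, 0.064, -0.164, 0, 0, 0]]}}

```text
clock: 19.73
ee_pos: [0.5822, -0.315, 0.2747]
ee_rot: [-3.141, 0.0, 1.712]
ft_force: [-45.1, 6.6, 53.1]
finger_gap: 0.0232
```

{"fn": "carry_out", "kwargs": {"plan": [[0, 0, 0.004, -0.004, 0, 0, 0], [0, 0, 0.007, -0.006, 0, 0, 0], [0, 0, 0.007, -0.006, 0, 0, 0], [0, 0, 0.007, -0.006, 0, 0, 0]]}}

```text
clock: 20.07
ee_pos: [0.5908, -0.3139, 0.2805]
ee_rot: [3.138, 0.002, 1.713]
ft_force: [-26.4, 4.2, 40.3]
finger_gap: 0.023
```

```bash
python3 st.py
```

```text
[ 0.0571  0.4024  0.4593  1.5864 -0.1887  1.1925  0.696 ] [-26.4      4.223   40.2889] 0.02301096633278304 [ 0.5908 -0.3139  0.2805] [3.1377 0.002  1.713 ]
```

{"fn": "carry_out", "kwargs": {"plan": [[0.5, 0, 0, 0, 0, 0, 0], [1, 0, 0, 0, 0, 0, 0], [1, 0, 0, 0, 0, 0, 0], [1, 0, 0, 0, 0, 0, 0]]}}

```text
clock: 20.4
ee_pos: [0.5928, -0.3115, 0.2763]
ee_rot: [3.138, 0.0, 1.716]
ft_force: [0.3, 0.2, 0.8]
finger_gap: 0.0705
```

```bash
python3 st.py
```

```text
[ 0.0561  0.407   0.4561  1.5888 -0.1909  1.1869  0.696 ] [0.3413 0.2292 0.7717] 0.07047316072186376 [ 0.5928 -0.3115  0.2763] [3.1382 0.0005 1.7157]
```

Released cleanly. Now straight up and a final check.

{"fn": "carry_out", "kwargs": {"plan": [[1, 0, 0, -0.02, 0, 0, 0], [1, 0, 0, -0.05, 0, 0, 0], [1, 0, 0, -0.08, 0, 0, 0], [1, 0, 0, -0.11, 0, 0, 0], [1, 0, 0, -0.14, 0, 0, 0], [1, 0, 0, -0.16, 0, 0, 0], [1, 0.03, -0.03, -0.16, 0, 0, 0], [1, 0.06, -0.06, -0.16, 0, 0, 0], [1, 0.09, -0.09, -0.16, 0, 0, 0], [1, 0.1, -0.1, -0.16, 0, 0, 0], [1, 0.1, -0.1, -0.16, 0, 0, 0], [1, 0.1, -0.1, -0.16, 0, 0, 0]]}}

```text
clock: 21.4
ee_pos: [0.4785, -0.2266, 0.4366]
ee_rot: [3.137, 0.0, 1.717]
ft_force: [0.5, -0.8, -0.7]
finger_gap: 0.0853
```

```bash
python3 - <<'E'
from st import *
from look import *
blue();S=load("sc");D=capture("side")
for b in blobs(D["img"],(5,200,120),(14,255,255)):
    x,y,w,h=cv2.boundingRect(b);print("orange",x,y,w,h)
S0=load("scene")
for n,lo,hi in(("red",(0,180,120),(4,255,255)),("yellow",(22,160,120),(32,255,255)),("sander",(8,120,80),(14,200,200))):
    for c in(S0,S):
        print(n,[np.round(cv2.minAreaRect(b)[0],1) for b in blobs(c["img"],lo,hi,60)[:3]])
im=np.hstack([cv2.resize(S["img"],(400,300)),cv2.resize(D["img"],(400,300))]);cv2.imwrite("pics/fin.png",im[:,:,::-1])
E
```

```text
[-0.1011  0.0477  0.4481  1.6546 -0.0229  1.4395  0.4953] [ 0.4511 -0.7793 -0.7154] 0.0852609279383215 [ 0.4785 -0.2266  0.4366] [3.1366 0.0003 1.7166]
dir 1.1429358196044093 [(np.float64(0.028181895731477544), np.float64(1.2396136626187177)), (np.float64(0.05898681680704561), np.float64(1.188501345100792)), (np.float64(0.08816087147682872), np.float64(1.173356283962264))]
orange 283 302 25 21
orange 288 259 14 11
red [array([384.4, 284.1])]
red [array([384.5, 284. ])]
yellow [array([422.5, 263.5])]
yellow [array([422.5, 263.5])]
sander [array([282., 329.]), array([229.4, 281.6]), array([230.9, 271.9])]
sander [array([282.1, 329. ]), array([237.7, 274.3]), array([309.8, 260.3])]
```

View pics/fin.png

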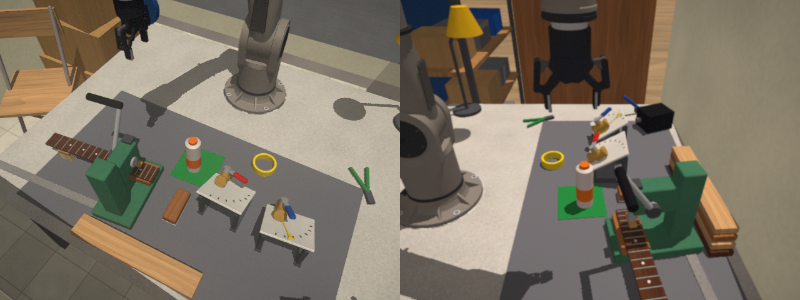

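```bash
python3 -c "from cell import close_job;print(close_job())"
```

```text
the job is handed in; nothing more can be done
None
```

I did all the steps in order and handed the job in; the last arm move ended at 21.4 s on the robot's clock, and no verdict was reported.

**Bottle:** It stands upright on the mat, about 13 mm and 8 mm off the centre. It did not move again after I let go.

**Blue valve:** The handle measured 1.160 rad in the wrist view, against about 1.16 rad for the yellow mark. The last scene view read 1.14–1.19 rad.

**Press lever:** I swung it down to its stop, about 10° below level in the side view, and held it there for about half a second. I then followed it back up and released it. In the last pictures it looks back at rest; I judged that by eye only.

**Other parts:** The red handle, tape and sanding block are within 0.1 px of where they started. The fretboard looks in place but I did not measure it. The arm is clear of everything.

**What did not go to plan:**
- At the bottle pick the arm hit joint limits, so the tool ended about 12 mm off the commanded pose. The grip still held.
- The bar slipped about 10 mm in the pads while the lever went down.
- On the lever's way back the wrist force rose to about 70 N. That is below the 120 N limit, and I assumed it came from the finger pads rather than the gripper body, which has a 40 N limit. I did not confirm that.

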